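Lever a stuck jar carrier out of its capping dock with a pinch bar

ROBOT

A 7-joint arm with a two-finger parallel gripper is mounted at the origin on a cart in front of the work surface, level with it; the furniture and walls round the work are solid. World frame = base frame: x ahead of the robot, y to its left, z up, the work surface at z = 0. Lengths are in mm, angles in rad, forces in N, time in s.
With the tool pointing down it reaches from about 400 to 750 mm from the base axis. Payload 19.5 kg.
Tool frame: the origin (TCP) lies between the finger pads; the fingertips stand env.tip_reach ahead of it and the grasp point (between the pads) is the TCP (env.tip_reach is the distance from the TCP to the fingertips, in mm); z points along the fingers, y is the line along which they close (so a half turn about z gives the same grasp; the last joint's range is limited). The gripper opens to 85 mm and grips with 20 to 120 N. Pads are 22 mm wide; open, the fingers measure 114 mm over their backs; the gripper's body (76 mm by 85 mm) begins 54 mm behind the grasp point. The pads swing forward as they close: fully open they stand 13 mm farther back than shut.
Start: joints at [1.197, 0.707, -0.028, 1.485, 0.022, 0.951, -0.075], TCP at [187.296, -543.615, 250.268] pointing down, gripper open.
Joint ranges: [-2.71, 2.71], [-0.32, 2.16], [-1.57, 1.52], [0, 2.45], [-1.46, 4.6], [0, 2.02], [-2.83, 2.83]. Speed limits (rad/s): [1.89, 1.89, 2.57, 2.57, 3.01, 3.01, 3.01].

INTERFACE

Orientations are given as a unit quaternion [x, y, z, w].
In Python, from station import env, viewer, monitor, workorder gives the robot as it stands (env), with the cameras (viewer), the readings (monitor) and the job (workorder).
- The arm moves only by the shell command python3 jog.py [OPENING], which reads ROWS from standard input. ROWS is 1 to 5 rows, one to a line, with the numbers parted by spaces; each row has 4 numbers: dx, dy, dz in mm, then a turn about the tool's z in rad; each row shifts and turns the commanded pose from where the row before left it, along the tool's axes as they then stand; what a row does not reach is not made up. A row lasts 1/12 s, in which the tool goes at most 41.7 mm and 0.125 rad, less where a joint would pass 70% of its speed; a pose out of reach is approached as far as the arm can. OPENING is the opening from 0.0 (shut) to 1.0 (fully open), set as the command begins (- or left out keeps the last). The fingers move at their own pace and stop on an object; the grip force is fixed at half the most. Time passes only in rows, so rows that do not move let the fingers close. It prints the time, the measured TCP pose, the force, the opening and the grip force at its end. Input that does not fit is refused with a message, and nothing moves.
- monitor.get_obs(): the state, without advancing time (a new reading comes with each control period).
- viewer.capture(name): name is "scene" or "top" or "wrist"; returns a dict with "frame" (400x640x3 uint8, red, green, blue), "fx", "fy", "cx", "cy" (pixels), "dist_coeffs" ([k1, k2, p1, p2, k3] as OpenCV has them; the pictures are not rectified), "origin" and "rotation" of the camera in the world. Camera axes: x right, y down, z forward; pixel columns grow to the right and rows downward; lengths in mm; the calibration is good to about 2 mm. A picture is of the moment at which its call begins. There is no depth.
- workorder.close_job(): hands the job in; it is judged then, once.
The state is a dict: "clock": time; "qpos": joint angles; "qvel": joint speeds; "effort": joint torques, N m; "tool_pos": TCP position; "tcp_rot": TCP orientation; "ft_force": force on the tool from outside, world axes, zero at the start; "ft_torque": the same for the moment, N m; "gripper_width": opening from 0.0 (shut) to 1.0 (fully open); "gripper_force": force on a finger pad.
Only numpy, scipy, OpenCV 4.12 (cv2) and the standard library are available. Lean on these libraries where they do the work, as an engineer would, in place of code of your own. Each camera call takes 0.05 s, during which the arm holds its last target. There are 200 camera calls.

TASK

The jar carrier is stuck in the spring detents of the capping dock. Work the wedge end of the pinch bar sideways into the gap behind one ear of the carrier's front plate and lever the carrier out past the detents with the bar; then slide it along the bench until it is wholly clear of the dock rails, with both jars still standing in its pockets, and leave the bar lying on the bench. Keep the carrier flat on the bench all the way, and do not disturb the bottle, the funnel or the tape roll.

Things in the scene. Friction and masses are not known exactly. Their poses are not given: they have to be found in the camera images.
- dock: Fixed aluminium dock bolted to the bench: two parallel rails (121 long, 40 wide, 34 mm high) joined by a bridge at the back. Origin on the bench midway between the rails, in the plane of their front faces; +x points into the dock, y to the left rail. Rails: |y| 33 to 73 mm, x 0 to 121; back stop at x 101. A plunger housing sticks out 12 mm from each rail's outer side at x 60, z 10.
- corner_right (a point): Foot (z 0) of the outer front corner of the right rail, dock x 0, y -73 mm: the upright edge, rounded 2.5 mm, that the bar pivots on there. Axes as the dock's. Spring plungers in the rails hold the carrier: it takes about 45 N along dock -x to start it out, through the first 7 mm; after that it slides freely.
- corner_left (a point): The same corner of the left rail, dock x 0, y +73 mm. The bar, entered along dock y about 38 mm past either corner (till its tip meets the slab's side), drives the ear out when its free end is swung 30 to 45 degrees towards dock +x.
- carrier: Loose jar carrier, 0.36 to 0.6 kg without jars: black slab 110 x 64 x 16 mm (x, y, z) lying on the bench between the rails, 1 mm play each side, with an upright aluminium front plate 10 thick, 140 wide, z 2 to 36 mm, at x -65 to -55. Origin under the slab's middle, axes as the dock's; at home it is at dock x +45, y 0. Slides out towards -x.
- ear_right (a point): Middle of the front plate's right ear, carrier x -60, y -51, z 19 mm. The ear stands out 38 mm sideways from the slab (|y| 32 to 70). Between ear and rail face, at home, is a gap 10 mm wide (dock x -10 to 0), open above and at the side: too narrow for a finger.
- ear_left (a point): The same of the left ear, carrier x -60, y +51, z 19 mm. Once the carrier is out about 15 mm or more, a finger fits behind an ear and the plate (10 mm) can be pinched from above.
- bar: Loose steel pinch bar, 0.28 kg, 200 mm long, 14 x 14 mm square, lying on the bench. Origin under its middle; x runs along it to the wedge end at x +100. Over the last 92 mm it tapers in its own y (horizontally as it lies) from 14 to 5 mm; height 14 throughout; 38 mm from the tip it is about 9 mm thick.
- jar_front: Amber salve jar with screw lid, 43 mm diameter, 44 mm high, loose, standing in the carrier's front pocket (46 mm wide, 6 deep, floor at z 10, at carrier x -26, y 0); origin under its middle.
- jar_rear: The same kind of jar in the rear pocket (carrier x +25, y 0); origin under its middle.
- bottle: Amber bottle with cap, 58 mm diameter, 143 mm high, standing loose right of the dock; bystander. Origin under its middle.
- funnel: White funnel, 95 mm diameter, 86 mm high, wide mouth down, loose, at the right; bystander. Origin under its middle.
- tape: Roll of brown tape lying flat, 94 mm diameter, 24 mm high, loose, right of the dock; bystander. Origin under its middle.

How it is judged (in metres and radians):
On the way, in this order (a step that is already met when the one before it is completed fails the run):
1. the bar, not the fingers, bears on the carrier and has started it out of the detents (2.5 mm or more) (x of carrier in the frame of dock below 0.0425 m and contact force between bar and carrier above 2 N and contact force between the fingers and carrier below 1 N).
2. the carrier is out past the detents (9 mm or more), still between the rails (x of carrier in the frame of dock below 0.036 m), for 0.1 s.
3. the carrier is wholly clear of the rails (x of carrier in the frame of dock below -0.057 m), for 0.1 s.
At the end, for the whole second after the job is handed in: The carrier lies flat on the bench (within 3 degrees), at rest, its rear end outside the rails' front faces (origin at least 57 mm in front of them); both jars stand upright in their pockets (within 5 mm of the pocket centres); the bar lies at rest on the bench (x of carrier in the frame of dock below -0.057 m and height (world z) of carrier below 0.004 m and angle between carrier's own z axis and vertical below 0.05 rad and linear speed of each of carrier, bar below 0.01 m/s and angle between each of jar_front, jar_rear's own z axis and vertical below 0.1 rad and z of each of jar_front, jar_rear in the frame of carrier below 0.013 m and x of jar_front in the frame of carrier between -0.031 and -0.021 m and y of jar_front in the frame of carrier between -0.005 and 0.005 m and x of jar_rear in the frame of carrier between 0.02 and 0.03 m and y of jar_rear in the frame of carrier between -0.005 and 0.005 m and height (world z) of bar between -0.01 and 0.012 m); the robot touches nothing.
It fails at once if the carrier is lifted more than 15 mm or tipped more than 17 degrees (height (world z) of carrier above 0.015 m or angle between carrier's own z axis and vertical above 0.3 rad).
It fails at once if the bottle is moved more than 20 mm (distance of bottle from where it was at the start of the episode above 0.02 m).
It fails at once if the funnel is moved more than 20 mm (distance of funnel from where it was at the start of the episode above 0.02 m).
It fails at once if the tape roll is moved more than 20 mm (distance of tape from where it was at the start of the episode above 0.02 m).
It also fails if it takes over 58 s, if anything falls off the work surface, if the arm or the gripper's body presses on something with over 40 N, if the wrist force passes 120 N, or if a joint passes its speed limit or range.

## Working session

There is one attempt and no reset: what is moved stays moved. The work goes in short steps, Python scripts to look and compute and a shell command to move; the robot and the scene stay as the last step left them, time stands still between calls to the robot, and variables do not carry over. Pictures are saved under pics/ and viewed, at most 14 in all, crops included, and the job is handed in when it is done.

```bash
ls; mkdir -p pics; python3 - <<'E'
from station import env, viewer, monitor, workorder
import cv2,numpy as np
for n in("top","scene"):
    c=viewer.capture(n); cv2.imwrite(f"pics/{n}0.png",c["frame"][:,:,::-1])
    print(n,c["fx"],c["fy"],c["cx"],c["cy"],c["dist_coeffs"],np.round(c["origin"],1),np.round(c["rotation"],3).tolist())
o=monitor.get_obs();print(o["tool_pos"],o["tcp_rot"],o["gripper_width"],o["clock"],env.tip_reach)
E
```

```text
jog.py
pics
station.py
top 486.1654533442407 486.1654533442407 320.3542062956565 198.05088602005114 [-0.02285286  0.          0.          0.          0.        ] [ 464.3  -38.5 1288. ] [-0.7, 0.714, -0.018, 0.021]
scene 474.8060118019509 474.8060118019509 318.41693078644505 198.80036833228064 [-0.1349338  0.         0.         0.         0.       ] [-336.6  889.4  766.3] [-0.314, 0.803, -0.474, 0.179]
[ 187.22801426 -543.43912399  249.90090326] [ 9.86272416e-01  1.65125683e-01 -9.58839623e-05 -4.70757852e-04] 1.0043839879719776 0.1 19.0
```

View pics/top0.png

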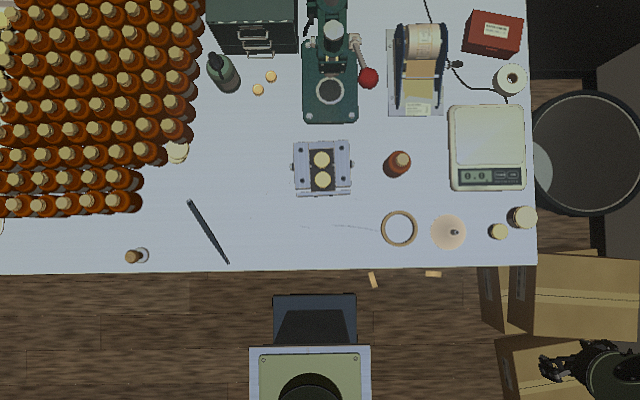

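View pics/scene0.png

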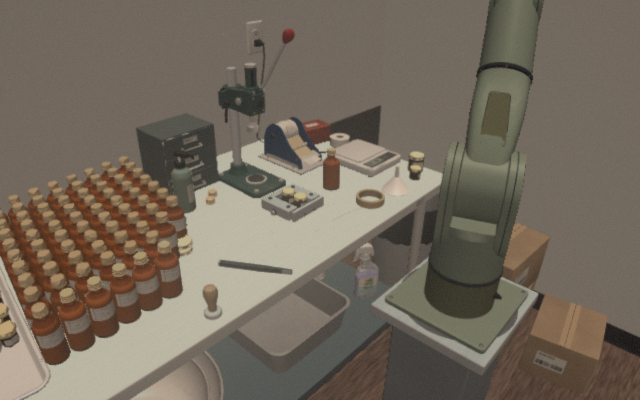

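The top view shows the dock at about (322,168), opening downward (toward the robot). The bar runs from (189,200) to (228,263), with the bottle, tape and funnel to the right. I'll use the left ear, and I need enlarged views to find the wedge end.

```bash
cat > h.py <<'E'
from station import env, viewer, monitor, workorder
import cv2,numpy as np
from scipy.spatial.transform import Rotation as R
def cam(n):
    c=viewer.capture(n); r=np.array(c["rotation"])
    c["R"]=R.from_quat(r).as_matrix() if r.size==4 else r
    c["K"]=np.array([[c["fx"],0,c["cx"]],[0,c["fy"],c["cy"]],[0,0,1]]); c["d"]=np.array(c["dist_coeffs"]); c["o"]=np.array(c["origin"])
    return c
def ray(c,p):
    u=cv2.undistortPoints(np.array(p,float).reshape(-1,1,2),c["K"],c["d"]).reshape(-1,2)
    return np.c_[u,np.ones(len(u))]@c["R"].T
def plane(c,p,z):
    d=ray(c,p); return c["o"]+d*((z-c["o"][2])/d[:,2:])
def proj(c,P):
    P=np.array(P,float).reshape(-1,3); Rt=c["R"].T; rv=cv2.Rodrigues(Rt)[0]
    return cv2.projectPoints(P,rv,-Rt@c["o"],c["K"],c["d"])[0].reshape(-1,2)
def tri(c1,p1,c2,p2):
    A=ray(c1,[p1])[0];B=ray(c2,[p2])[0]
    s=np.linalg.lstsq(np.c_[A,-B],c2["o"]-c1["o"],rcond=None)[0]
    a=c1["o"]+A*s[0];b=c2["o"]+B*s[1]; return (a+b)/2,np.linalg.norm(a-b)
def crop(c,x0,y0,x1,y1,s,name):
    cv2.imwrite(name,cv2.resize(c["frame"][y0:y1,x0:x1,::-1],None,fx=s,fy=s,interpolation=cv2.INTER_CUBIC))
E
python3 - <<'E'
from h import *
t=cam("top");s=cam("scene")
a=cv2.resize(t["frame"][130:270,170:370,::-1],None,fx=4,fy=4,interpolation=cv2.INTER_CUBIC)
cv2.imwrite("pics/topz.png",a)
b=cv2.resize(s["frame"][175:285,210:340,::-1],None,fx=5,fy=5,interpolation=cv2.INTER_CUBIC)
cv2.imwrite("pics/scz.png",b)
for n,p in dict(barA=(189,200),barB=(228,263),dock=(322,168),bot=(397,163),tape=(399,229)).items(): print(n,plane(t,[p],10).round(0))
# bar mask
for c,n,(x0,y0,x1,y1) in((t,"top",(180,192,240,268)),(s,"scene",(212,255,298,278))):
    g=cv2.cvtColor(c["frame"],cv2.COLOR_RGB2GRAY)[y0:y1,x0:x1]; m=(g<110).astype(np.uint8)
    cs=max(cv2.findContours(m,0,2)[0],key=cv2.contourArea); q=cs.reshape(-1,2)+[x0,y0]
    print(n,cv2.minAreaRect(q.astype(np.float32)),cv2.contourArea(cs))
    vx=cv2.fitLine(q.astype(np.float32),2,0,.01,.01).ravel(); u=(q-vx[2:])@vx[:2]; w=(q-vx[2:])@[-vx[1],vx[0]]
    for lo in np.linspace(u.min(),u.max()-1,9)[:-1]:
        k=(u>=lo)&(u<lo+(u.max()-u.min())/8); print(q[k].mean(0).round(0),round(np.ptp(w[k]),1),end=' ')
    print()
E
```

```text
barA [[537. 312.  10.]]
barB [[370. 210.  10.]]
dock [[614. -41.  10.]]
bot [[ 624. -240.   10.]]
tape [[ 450. -240.   10.]]
top ((207.93528747558594, 231.5411834716797), (75.69944763183594, 6.059022903442383), 57.528804779052734) 337.0
[190. 204.] 6.1 [195. 211.] 5.9 [200. 219.] 6.1 [205. 227.] 6.1 [210. 235.] 5.9 [216. 243.] 5.3 [221. 251.] 4.1 [226. 259.] 3.7 
scene ((255.1025390625, 267.1588439941406), (72.6810531616211, 6.19798469543457), 6.9529571533203125) 336.5
[221. 263.] 5.7 [231. 264.] 5.7 [241. 265.] 5.8 [251. 267.] 6.0 [260. 268.] 6.2 [269. 268.] 5.7 [276. 268.] 0.9 [286. 270.] 4.4
```

View pics/topz.png

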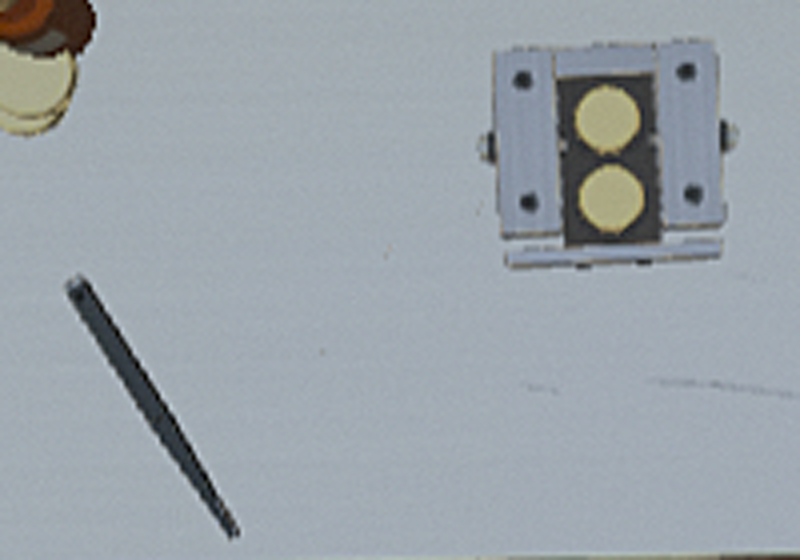

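View pics/scz.png

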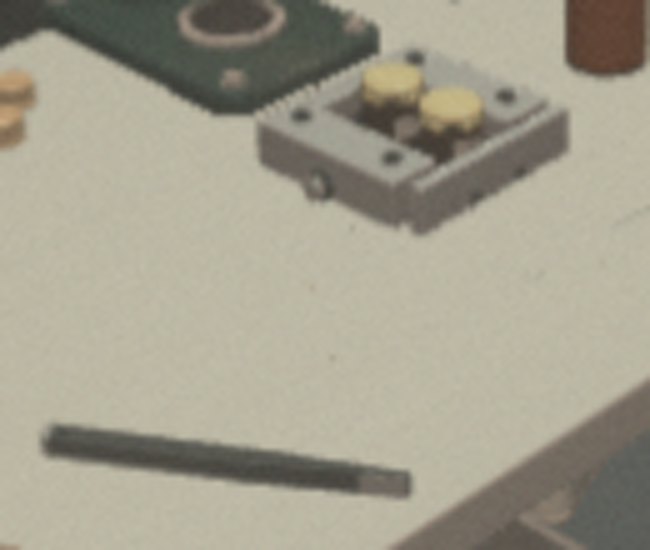

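The wedge end is the end near the bench edge, at top pixel ≈(228.5,264), and the butt is at (189,200). The plate's left ear is at crop (510,260), and the gap behind it opens toward +y. Next I'll triangulate the bar ends and lids and find the dock frame.

```bash
cat >> h.py <<'E'
def yaw():
    o=monitor.get_obs(); M=R.from_quat(o["tcp_rot"]).as_matrix(); return o["tool_pos"],M
def go(P,yw=None):
    p,M=yaw(); y0=np.arctan2(M[1,0],M[0,0]); d=M.T@(np.array(P)-p)
    print("at",p.round(1),"yaw",np.degrees(y0).round(1),"-> tool delta",d.round(1),"turn",None if yw is None else round(y0-np.radians(yw),3))
E
python3 - <<'E'
from h import *
t=cam("top");s=cam("scene")
# lids
L={}
for c,n,(x0,y0,x1,y1) in((t,"t",(300,140,345,195)),(s,"s",(275,185,315,206))):
    f=c["frame"][y0:y1,x0:x1].astype(int); m=((f[...,0]-f[...,2]>45)&(f[...,0]>140)).astype(np.uint8)
    k,_,st,ce=cv2.connectedComponentsWithStats(m); i=np.argsort(-st[1:,4])[:2]+1
    L[n]=sorted([tuple(ce[j]+[x0,y0])+(st[j,4],) for j in i],key=lambda q:-q[1]); print(n,np.round(L[n],1).tolist())
f=plane(t,[L["t"][0][:2]],54)[0];r=plane(t,[L["t"][1][:2]],54)[0]; d=r-f
print("front",f,"rear",r,"sp",np.linalg.norm(d),"yaw",np.degrees(np.arctan2(d[1],d[0])))
for i in(0,1): print("tri",tri(t,L["t"][i][:2],s,L["s"][i][:2]))
# bar ends from contour minAreaRect
print("tip",tri(t,(228.3,263.6),s,(291.5,272)),"butt",tri(t,(188.5,200),s,(219.,263)))
# rail corners in top crop/4
P=lambda x,y:(170+x/4-.4,130+y/4-.4)
print("rail-left front outer top",plane(t,[P(503,233)],34),"right",plane(t,[P(726,221)],34),"back L",plane(t,[P(493,51)],34),"back R",plane(t,[P(718,40)],34))
print("plate ends rear",plane(t,[P(505,254)],36),plane(t,[P(721,241)],36))
print("tri corner L top",tri(t,P(503,233),s,(210+393/5-.4,175+182/5-.4)))
go((480,-200,230),31.4)
E
```

```text
t [[323.0, 181.5, 43.0], [321.5, 161.2, 51.0]]
s [[299.5, 195.9, 71.0], [288.1, 190.6, 63.0]]
front [574.70953671 -42.8633581   54.        ] rear [626.81012256 -40.06384897  54.        ] sp 52.17574434199315 yaw 3.075703517261126
tri (array([576.67784706, -41.31536282,  51.11795532]), np.float64(4.6180819650982174))
tri (array([627.77800904, -39.41721288,  51.99002635]), np.float64(1.9053038858600675))
tip (array([366.82014751, 209.24613135,   5.89731014]), np.float64(2.3237824579789024)) butt (array([536.30687656, 313.52669447,   4.06206157]), np.float64(2.5602056630796772))
rail-left front outer top [[561.3812066   28.91815324  34.        ]] right [[ 566.24388642 -115.43412817   34.        ]] back L [[680.18591152  33.41007155  34.        ]] back R [[ 684.38744549 -113.02591058   34.        ]]
plate ends rear [[547.6132082   27.75186075  36.        ]] [[ 553.2037074  -111.78128268   36.        ]]
tri corner L top (array([560.97522202,  28.51606638,  32.67015624]), np.float64(1.3844328760016416))
at [ 187.3 -543.5  250.1] yaw 19.0 -> tool delta [ 388.7 -229.4   20.2] turn -0.216
```

```bash
echo '34 -20 2 0
34 -20 2 0
34 -20 2 0
34 -20 2 0
34 -20 2 0' | python3 jog.py >/dev/null; echo '34 -20 2 0
34 -20 2 0
34 -20 2 0
34 -20 2 0
34 -20 2 0' | python3 jog.py; echo '34 -20 2 0
0 0 0 0' | python3 jog.py; python3 - <<'E'
from h import *
c=cam("wrist"); print(c["o"],c["R"].round(2).tolist(),c["K"][0,0],c["d"])
for P in((561,29,34),(566,-115,34),(452,261,14)): print(proj(c,P))
go((500,60,230),31.4)
E
```

```text
clock: 1.13
tool_pos: [444.6, -242.1, 230.3]
tcp_rot: [0.986, 0.165, 0.0, -0.0]
ft_force: [0.8, 0.3, 0.9]
gripper_width: 0.999
gripper_force: 0.0
clock: 1.3
tool_pos: [473.6, -206.9, 227.7]
tcp_rot: [0.986, 0.17, 0.001, -0.001]
ft_force: [0.9, 1.7, -1.0]
gripper_width: 1.003
gripper_force: 0.0
[ 548.87119448 -180.42622034  351.39098223] [[0.33, -0.9, -0.29], [-0.94, -0.32, -0.1], [-0.0, 0.31, -0.95]] 303.70070496337286 [-0.02995331  0.          0.          0.          0.        ]
[[112.90556248  15.75255827]]
[[260.86893232  63.51917081]]
[[-95.20283739  57.06216477]]
at [ 471.3 -210.3  227.9] yaw 19.3 -> tool delta [ 116.6 -245.5   -1.7] turn -0.21
```

```bash
echo '17 -35 0 0
17 -35 0 0
17 -35 0 0
17 -35 0 0
17 -35 0 0' | python3 jog.py >/dev/null; echo '17 -35 0 0
17 -35 0 -0.1
0 0 0 -0.1
0 0 0 0
0 0 0 0' | python3 jog.py; python3 - <<'E'
from h import *
c=cam("wrist"); cv2.imwrite("pics/w1.png",c["frame"][:,:,::-1])
for P in((561,29,34),(566,-115,34),(367,209,14),(536,313,14)): print(proj(c,P))
go((500,60,230),31.4)
E
```

```text
clock: 2.18
tool_pos: [501.9, 55.6, 228.4]
tcp_rot: [0.965, 0.261, -0.0, 0.0]
ft_force: [0.3, -0.7, 0.4]
gripper_width: 0.999
gripper_force: 0.0
[[368.8812329  146.44219095]]
[[478.97585137 208.33921942]]
[[149.80422607 209.76669968]]
[[113.37341577  22.9512513 ]]
at [501.9  55.2 228.4] yaw 30.2 -> tool delta [ 0.8 -5.1 -1.6] turn -0.021
```

View pics/w1.png

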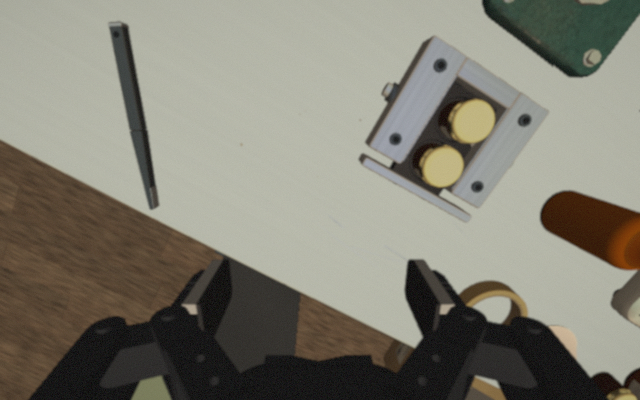

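The wrist view shows the bar clearly: butt at (118,23), tip at (154,208). The dock's left front outer corner is at about (367,146), the right one at about (476,208), and the gap lies between the rail and the plate. I'll refine these points with subpixel fits.

```bash
python3 - <<'E'
from h import *
c=cam("wrist"); g=cv2.cvtColor(c["frame"],cv2.COLOR_RGB2GRAY)
t=cam("top"); gt=cv2.cvtColor(t["frame"],cv2.COLOR_RGB2GRAY)
def dark(g,p,r,th):
    x,y=int(round(p[0])),int(round(p[1])); w=g[y-r:y+r+1,x-r:x+r+1].astype(float); m=np.clip(th-w,0,None); yy,xx=np.mgrid[-r:r+1,-r:r+1]
    return np.array([x+(m*xx).sum()/m.sum(),y+(m*yy).sum()/m.sum()])
W=[dark(g,p,6,90) for p in((396,139),(440,65),(477,186),(524,120))]
P=lambda x,y:(170+x/4-.4,130+y/4-.4)
T=[dark(gt,P(*p),3,110) for p in((529,202),(523,79),(694,194),(687,71))]
X=[]
for w,q in zip(W,T): a,e=tri(c,w,t,q); X.append(plane(c,[w],34)[0]); print("screw",w.round(1),"tri",a.round(1),e.round(1),"plane34",X[-1].round(1))
X=np.array(X); print("yaw",[np.degrees(np.arctan2(*(X[b]-X[a])[[1,0]])).round(2) for a,b in((0,1),(2,3))],[np.degrees(np.arctan2(*(X[a]-X[b])[[1,0]])).round(2)-90 for a,b in((0,2),(1,3))])
q=np.array([[367,146],[476,208],[360,158],[469,219],[432,36],[548,110]],np.float32)
q2=cv2.cornerSubPix(g,q.reshape(-1,1,2).copy(),(4,4),(-1,-1),(3,30,.01)).reshape(-1,2)
for n,a,z in zip(("railL","railR","plateL","plateR","backL","backR"),q2,(34,34,36,36,34,34)): print(n,a.round(1),plane(c,[a],z).round(1))
# lids
f=c["frame"].astype(int); m=((f[...,0]-f[...,2]>50)&(f[...,0]>170)).astype(np.uint8); m[:90]=0;m[190:]=0;m[:,:410]=0;m[:,500:]=0
k,_,st,ce=cv2.connectedComponentsWithStats(m)
for j in np.argsort(-st[1:,4])[:2]+1: print("lid",ce[j].round(1),st[j],plane(c,[ce[j]],54).round(1))
# bar
b=np.zeros_like(g); b[10:220,95:170]=1; bm=((g<115)&(b>0)).astype(np.uint8)
cs=max(cv2.findContours(bm,0,1)[0],key=cv2.contourArea).reshape(-1,2)
Q=plane(c,cs,10); Q=Q[:,:2]; mu=Q.mean(0); v=np.linalg.svd(Q-mu)[2][0]; v*=np.sign(-v[0]); u=(Q-mu)@v; w=(Q-mu)@[-v[1],v[0]]
print("bar yaw(tip dir)",np.degrees(np.arctan2(v[1],v[0])),"len",np.ptp(u),"tip",mu+v*u.max(),"butt",mu+v*u.min())
for lo in np.linspace(u.min(),u.max(),9)[:-1]:
    k=(u>=lo)&(u<=lo+np.ptp(u)/8); print(round(u.max()-lo-np.ptp(u)/16),w[k].min().round(1),w[k].max().round(1))
E
```

```text
screw [394.7 138.5] tri [580.7  11.9  41.3] 0.8 plane34 [581.3   9.8  34. ]
screw [439.5  64.6] tri [659.8  14.1  41. ] 0.1 plane34 [661.9  12.3  34. ]
screw [476.7 186.1] tri [584.  -94.   38.6] 0.8 plane34 [584.6 -96.8  34. ]
screw [523.9 119.4] tri [663.7 -91.7  38.2] 0.1 plane34 [665.  -94.2  34. ]
yaw [np.float64(1.75), np.float64(1.88)] [np.float64(1.769999999999996), np.float64(1.6899999999999977)]
railL [367.2 145.4] [[561.   30.5  34. ]]
railR [477.8 208. ] [[ 565.4 -114.1   34. ]]
plateL [360. 158.] [[546.3  30.4  36. ]]
plateR [471.2 215.7] [[ 554.6 -112.2   36. ]]
backL [433.   34.5] [[680.   33.3  34. ]]
backR [548.3 109.7] [[ 685.5 -109.7   34. ]]
lid [473.2 120.5] [ 454  100   40   42 1296] [[633.  -40.3  54. ]]
lid [442.5 166.4] [ 424  148   38   38 1146] [[582.2 -41.7  54. ]]
bar yaw(tip dir) -148.12350806085817 len 198.1997379178539 tip [369.41147114 206.8213808 ] butt [537.72039556 311.48867307]
186 -9.9 9.6
161 -9.8 9.5
136 -9.8 9.6
111 -9.7 9.6
87 -9.8 10.0
62 -8.8 9.2
37 -7.6 7.7
12 -6.5 7.0
```

```bash
python3 - <<'E'
from h import *
go((500.3,288.2,100),31.88)
print(monitor.get_obs()["qpos"])
E
```

```text
at [502.   55.3 228.4] yaw 30.2 -> tool delta [ 115.8 -202.1  128.3] turn -0.029
[-0.20302541  0.63537298  0.05302127  1.76902791 -0.04634404  0.7384527
 -1.1696221 ]
```

```bash
echo '18 -32 10 0
18 -32 20 0
18 -32 20 0
18 -32 20 0
18 -32 20 0' | python3 jog.py >/dev/null; echo '18 -32 20 -0.03
6 -10 15 0
0 0 0 0
0 0 0 0' | python3 jog.py; python3 - <<'E'
from h import *
c=cam("wrist"); g=cv2.cvtColor(c["frame"],cv2.COLOR_RGB2GRAY)
cv2.imwrite("pics/w2.png",c["frame"][:,:,::-1])
for P in((500.3,288.2,14),(537.7,311.5,14),(453.6,259,14)): print(proj(c,P))
go((500.3,288.2,22),31.88)
E
```

```text
clock: 3.08
tool_pos: [497.4, 287.1, 103.1]
tcp_rot: [0.961, 0.276, -0.001, 0.0]
ft_force: [-0.2, -0.9, 0.9]
gripper_width: 1.0
gripper_force: 0.0
[[319.01986492 212.2711053 ]]
[[319.24117388 153.03127587]]
[[318.88816022 276.81614536]]
at [498.  286.6 104. ] yaw 32.0 -> tool delta [ 2.8 -0.2 82. ] turn 0.003
```

View pics/w2.png

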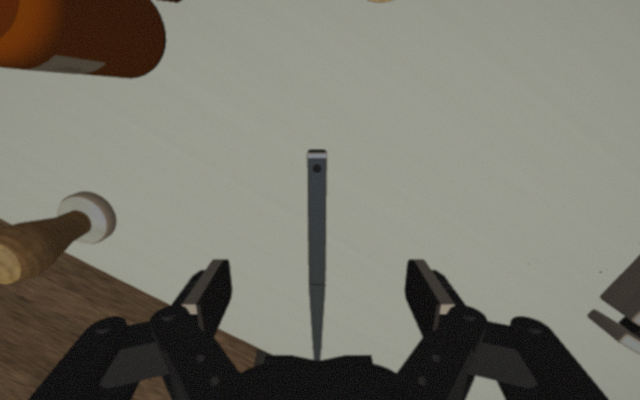

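The bar lies centred between the fingers, with its butt at (317,150) and the start of its taper at (317,284). I'll descend and grasp.

```bash
echo '3 0 20 0
0 0 20 0
0 0 20 0
0 0 20 0
0 0 2 0' | python3 jog.py; echo '0 0 0 0
0 0 0 0
0 0 0 0
0 0 0 0
0 0 0 0' | python3 jog.py 0.0; echo '0 0 0 0
0 0 0 0
0 0 0 0' | python3 jog.py
```

```text
clock: 3.55
tool_pos: [499.9, 287.4, 20.0]
tcp_rot: [0.961, 0.276, -0.001, 0.001]
ft_force: [-0.3, -0.8, -0.8]
gripper_width: 1.0
gripper_force: 0.0
clock: 3.97
tool_pos: [500.3, 289.6, 22.5]
tcp_rot: [0.961, 0.277, 0.001, -0.0]
ft_force: [0.5, 0.1, -0.2]
gripper_width: 0.299
gripper_force: 0.0
clock: 4.22
tool_pos: [500.2, 289.6, 22.4]
tcp_rot: [0.961, 0.277, 0.0, -0.0]
ft_force: [-0.7, -1.2, 11.0]
gripper_width: 0.144
gripper_force: 59.3
```

```bash
echo '0 0 -6 0
0 0 -6 0
0 0 0 0' | python3 jog.py; python3 - <<'E'
from h import *
c=cam("wrist"); p,M=yaw(); print(p,monitor.get_obs()["qpos"].round(2) if hasattr(monitor.get_obs()["qpos"],'round') else '')
g=cv2.cvtColor(c["frame"],cv2.COLOR_RGB2GRAY)
cv2.imwrite("pics/w3.png",c["frame"][100:400,160:480,::-1])
b=(g[120:330,260:380]<110)
for r in range(0,200,8):
    x=np.where(b[r])[0]; 
    if len(x): print(r+120,x.min()+260,x.max()+260,end='; ')
# predict butt top corner for bar aligned w/ TCP
for u in(40,45,50): print(u,proj(c,p+M@[u,0,9]),proj(c,p+M@[u,0,7]))
go((550.2,209,33),91.77)
E
```

```text
clock: 4.47
tool_pos: [500.4, 289.7, 34.9]
tcp_rot: [0.961, 0.277, 0.001, -0.0]
ft_force: [-0.5, 0.5, -1.5]
gripper_width: 0.145
gripper_force: 59.0
[500.26244628 289.68558465  34.38880868] [-0.61  1.03  0.06  1.65 -0.12  0.47 -1.48]
184 304 332; 200 304 333; 208 304 332; 216 304 332; 224 304 332; 232 304 332; 240 304 332; 248 293 343; 256 283 353; 264 277 359; 272 275 361; 280 273 363; 288 269 367; 296 264 372; 304 260 379; 312 260 379; 40 [[318.20475707 195.99144891]] [[318.20605376 197.27491005]]
45 [[318.20086781 185.4126017 ]] [[318.20212688 186.56202281]]
50 [[318.19687107 174.59614589]] [[318.19808974 175.60483091]]
at [500.3 289.7  34.4] yaw 32.2 -> tool delta [-0.7 94.9  1.4] turn -1.04
```

View pics/w3.png

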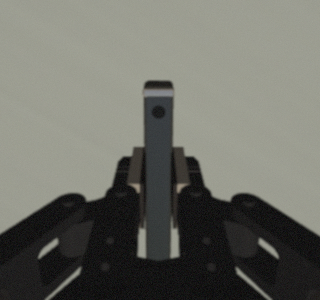

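The bar is centred in the grip at column 318, and its butt top edge is at about row 195. That puts the tip about 158 mm from the TCP. Now I'll move to staging and turn.

```bash
echo '0 32 0 0
0 32 0 0
0 31 0 0
0 0 0 -0.12
0 0 0 -0.12' | python3 jog.py; echo '0 0 0 -0.12
0 0 0 -0.12
0 0 0 -0.12
0 0 0 -0.12
0 0 0 -0.12' | python3 jog.py; echo '0 0 0 -0.12
0 0 0 -0.08
0 0 0 0
0 0 0 0' | python3 jog.py;  python3 - <<'E'
from h import *
p,M=yaw()
t=cam("top");s=cam("scene")
crop(t,240,150,380,220,5,"pics/t4.png")
crop(s,220,180,330,260,5,"pics/s4.png")
O=np.array([563,-42.7]);a=np.radians(1.77);ex=np.array([np.cos(a),np.sin(a)]);ey=np.array([-ex[1],ex[0]])
tip=p+M@[-158,0,13]; print("tip dock",(tip[:2]-O)@ex,(tip[:2]-O)@ey)
print("expect tip px top",(proj(t,tip)-[240,150])*5,"corner",(proj(t,np.r_[O+73*ey,34])-[240,150])*5)
H=O-5*ex+253*ey; go((*H,34),91.77)
E
```

```text
clock: 4.93
tool_pos: [551.4, 207.1, 33.5]
tcp_rot: [0.92, 0.391, 0.0, 0.0]
ft_force: [-0.4, 1.3, -3.1]
gripper_width: 0.143
gripper_force: 59.2
clock: 5.35
tool_pos: [550.5, 209.0, 33.5]
tcp_rot: [0.762, 0.647, -0.0, -0.0]
ft_force: [-0.0, -0.4, -3.2]
gripper_width: 0.141
gripper_force: 59.2
clock: 5.68
tool_pos: [550.5, 209.0, 33.5]
tcp_rot: [0.697, 0.717, -0.0, -0.0]
ft_force: [1.3, 0.2, -2.9]
gripper_width: 0.145
gripper_force: 59.2
tip dock -5.195592845086043 93.92014678526785
expect tip px top [[236.14192027 204.41962092]] corner [[274.16874973 190.52828911]]
at [550.5 209.1  33.6] yaw 91.6 -> tool delta [ 0.9 -0.3 -0.4] turn -0.003
```

View pics/t4.png

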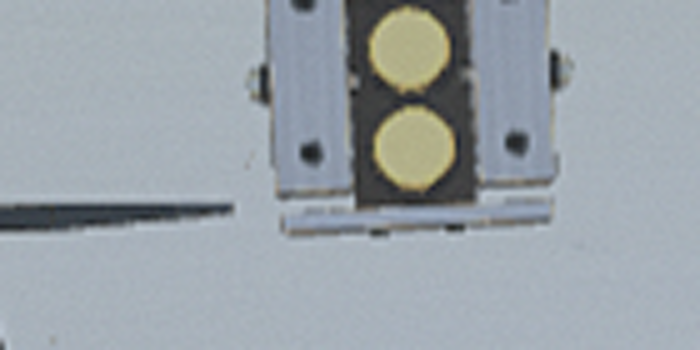

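View pics/s4.png

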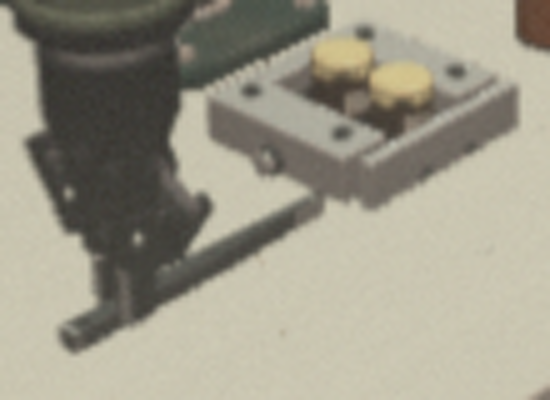

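In the top view the tip is at crop (234,208) and the rail corner at about (277,194). Both sit about 3.5 crop px below where I predicted them, so the relative alignment is good. The scene view shows the bar pointing into the gap. Next I'll lower it and insert it.

```bash
echo '0 0 6 0
-10 0 0 0
-10 0 0 0
-8 0 0 0
0 0 0 0' | python3 jog.py; echo '-4 0 0 0
-4 0 0 0
-4 0 0 0
0 0 0 0' | python3 jog.py; python3 - <<'E'
from h import *
p,M=yaw()
O=np.array([563,-42.7]);a=np.radians(1.77);ex=np.array([np.cos(a),np.sin(a)]);ey=np.array([-ex[1],ex[0]])
tip=p+M@[-158,0,13]; print("tip dock",(tip[:2]-O)@ex,(tip[:2]-O)@ey,np.degrees(np.arctan2(M[1,0],M[0,0])))
E
```

```text
clock: 6.2
tool_pos: [551.8, 178.2, 27.7]
tcp_rot: [0.697, 0.717, -0.001, 0.001]
ft_force: [-0.1, -0.3, -2.9]
gripper_width: 0.142
gripper_force: 59.2
clock: 6.53
tool_pos: [551.9, 168.2, 27.7]
tcp_rot: [0.696, 0.718, -0.0, 0.0]
ft_force: [-0.5, -0.3, -2.2]
gripper_width: 0.143
gripper_force: 59.2
tip dock -4.651129389303269 53.12229515917481 91.73606989114155
```

No contact yet. I'll insert further in small steps.

```bash
echo '-3 0 0 0
-3 0 0 0
-3 0 0 0
0 0 0 0' | python3 jog.py; echo '-2 0 0 0
-2 0 0 0
0 0 0 0' | python3 jog.py; echo '-2 0 0 0
0 0 0 0
0 0 0 0' | python3 jog.py
```

```text
clock: 6.87
tool_pos: [552.2, 159.3, 27.7]
tcp_rot: [0.696, 0.718, -0.0, 0.0]
ft_force: [-0.4, -1.3, -2.7]
gripper_width: 0.14
gripper_force: 59.2
clock: 7.12
tool_pos: [552.2, 155.7, 27.6]
tcp_rot: [0.696, 0.718, -0.0, 0.0]
ft_force: [0.4, -0.1, -2.8]
gripper_width: 0.143
gripper_force: 59.2
clock: 7.37
tool_pos: [552.3, 154.1, 27.7]
tcp_rot: [0.696, 0.718, 0.0, -0.0]
ft_force: [0.5, -0.0, -2.7]
gripper_width: 0.141
gripper_force: 59.2
```

```bash
echo '0 6.2 0 0.05
0 6.2 0 0.05
0 6.2 0 0.05
0 0 0 0' | python3 jog.py; echo '0 5 0 0.04
0 5 0 0.04
0 0 0 0' | python3 jog.py;  python3 - <<'E'
from h import *
p,M=yaw();t=cam("top")
O=np.array([563,-42.7]);a=np.radians(1.77);ex=np.array([np.cos(a),np.sin(a)]);ey=np.array([-ex[1],ex[0]])
tip=p+M@[-158,0,13]; print("tip dock",(tip[:2]-O)@ex,(tip[:2]-O)@ey,np.degrees(np.arctan2(M[1,0],M[0,0])))
f=t["frame"].astype(int)[140:195,300:345]; m=((f[...,0]-f[...,2]>45)&(f[...,0]>140)).astype(np.uint8)
k,_,st,ce=cv2.connectedComponentsWithStats(m)
for j in np.argsort(-st[1:,4])[:2]+1: print(ce[j]+[300,140],"dockx",(plane(t,[ce[j]+[300,140]],54)[0,:2]-O)@ex)
E
```

```text
clock: 7.7
tool_pos: [572.1, 153.9, 27.7]
tcp_rot: [0.75, 0.662, 0.001, 0.0]
ft_force: [0.5, 0.9, -3.3]
gripper_width: 0.139
gripper_force: 59.2
clock: 7.95
tool_pos: [581.2, 152.7, 27.6]
tcp_rot: [0.775, 0.632, 0.0, -0.0]
ft_force: [-2.6, 3.2, -2.5]
gripper_width: 0.141
gripper_force: 59.4
tip dock -12.307380036251557 41.0410211799262 78.39598552611861
[321.78787879 160.65151515] dockx 65.11851538256147
[322.61290323 180.87096774] dockx 13.266019692207669
```

```bash
echo '0 5 0 0.04
0 5 0 0.04
0 0 0 0' | python3 jog.py; echo '0 5 0 0.04
0 5 0 0.04
0 0 0 0' | python3 jog.py;  cat > st.py <<'E'
from h import *
p,M=yaw();t=cam("top")
O=np.array([563,-42.7]);a=np.radians(1.77);ex=np.array([np.cos(a),np.sin(a)]);ey=np.array([-ex[1],ex[0]])
tip=p+M@[-158,0,13]; print("tip dock",(tip[:2]-O)@ex,(tip[:2]-O)@ey,np.degrees(np.arctan2(M[1,0],M[0,0])))
f=t["frame"].astype(int)[140:260,300:345]; m=((f[...,0]-f[...,2]>45)&(f[...,0]>140)).astype(np.uint8)
k,_,st,ce=cv2.connectedComponentsWithStats(m)
for j in np.argsort(-st[1:,4])[:2]+1: print(ce[j]+[300,140],"dockxy",(plane(t,[ce[j]+[300,140]],54)[0,:2]-O)@np.c_[ex,ey])
E
python3 st.py
```

```text
clock: 8.25
tool_pos: [590.8, 150.7, 27.6]
tcp_rot: [0.799, 0.601, 0.0, -0.0]
ft_force: [-1.1, 4.4, -2.9]
gripper_width: 0.139
gripper_force: 59.4
clock: 8.5
tool_pos: [600.4, 148.0, 27.6]
tcp_rot: [0.822, 0.569, 0.0, -0.0]
ft_force: [-0.2, 5.4, -2.5]
gripper_width: 0.139
gripper_force: 59.4
tip dock -17.06808458295098 43.37860986498895 69.33624948773523
[322.72580645 182.5       ] dockxy [9.09338348 0.30764075]
[321.46551724 163.4137931 ] dockxy [58.07642463  1.02221243]
```

```bash
echo '-1 5 0 0.04
-1 5 0 0.04
-1 5 0 0.04
0 0 0 0' | python3 jog.py; echo '-1 5 0 0.04
-1 5 0 0.04
-1 5 0 0.04
0 0 0 0' | python3 jog.py; python3 st.py
```

```text
clock: 8.88
tool_pos: [614.9, 141.5, 28.6]
tcp_rot: [0.855, 0.519, 0.004, -0.001]
ft_force: [8.9, 16.0, -3.4]
gripper_width: 0.144
gripper_force: 59.3
clock: 9.22
tool_pos: [627.8, 133.8, 29.3]
tcp_rot: [0.884, 0.467, 0.006, -0.002]
ft_force: [16.8, 28.0, -1.6]
gripper_width: 0.138
gripper_force: 59.3
tip dock -22.753947145793216 46.873229271963666 55.64705547250396
[321.82352941 164.88235294] dockxy [54.26519118  0.30181851]
[322.80952381 184.47619048] dockxy [4.04062901 0.35274018]
```

```bash
echo '2 4 0 0.04
2 5 0 0.04
1 5 0 0.04
1 5 0 0.04
0 0 0 0' | python3 jog.py; python3 st.py
```

```text
clock: 9.68
tool_pos: [644.2, 122.5, 28.0]
tcp_rot: [0.919, 0.394, 0.002, -0.0]
ft_force: [4.7, 7.5, -2.5]
gripper_width: 0.143
gripper_force: 59.3
tip dock -26.23831959682519 51.64246508646522 46.37297857390936
[321.65151515 165.74242424] dockxy [52.08370565  0.85273496]
[322.66153846 185.69230769] dockxy [0.95837631 0.88770028]
```

The carrier is out about 12 mm. I'll drag it a little further with the bar tip behind the ear to open the gap for a finger.

```bash
echo '-3.5 -3.6 0 0
-3.5 -3.6 0 0
-3.5 -3.6 0 0
0 0 0 0' | python3 jog.py; python3 st.py
```

```text
clock: 10.07
tool_pos: [629.8, 124.5, 29.1]
tcp_rot: [0.918, 0.396, 0.004, -0.001]
ft_force: [9.7, 13.3, 0.4]
gripper_width: 0.141
gripper_force: 73.1
tip dock -39.996180111057136 53.702885821593355 46.63782865881385
[322.05970149 166.35820896] dockxy [50.45260917 -0.10688794]
[323.67692308 186.43076923] dockxy [-1.05662773 -1.59726255]
```

```bash
python3 - <<'E'
from h import *
t=cam("top");s=cam("scene")
a=cv2.resize(t["frame"][145:215,270:370,::-1],(800,560),interpolation=cv2.INTER_CUBIC)
cv2.imwrite("pics/t5.png",a)
E
```

```text
(no output)
```

View pics/t5.png

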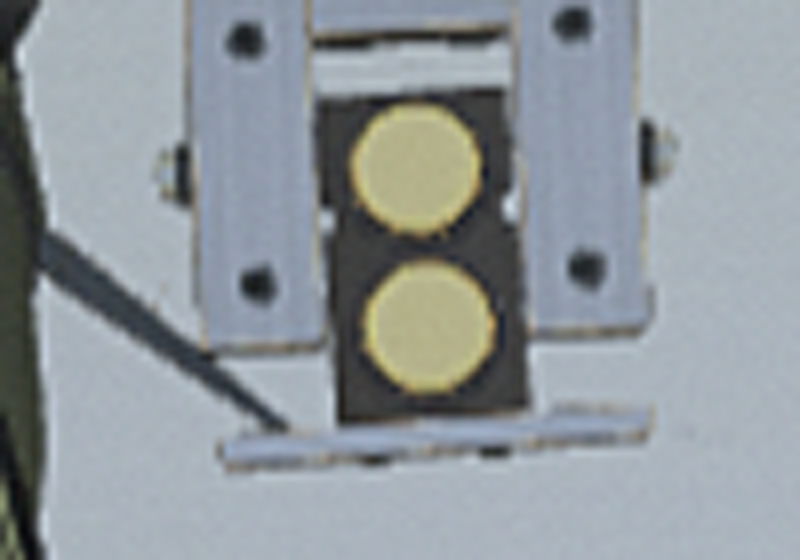

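The top view shows the carrier about 14 mm out, yawed a few degrees and jammed. The gap behind the left ear runs from rail edge row 350 to plate row 435 in the crop, about 25 mm. The bar tip sits at (285,425). That's enough room for a finger, so I'll back off, withdraw the bar and lay it down.

```bash
echo '5 5 0 0
10 -1 0 0
15 -1.5 0 0
20 -2 0 0
20 -2 0 0' | python3 jog.py; echo '12 -1 0 0
0 0 0 0' | python3 jog.py; python3 st.py; python3 - <<'E'
from h import *
go((592,222,22.5))
E
```

```text
clock: 10.63
tool_pos: [675.3, 173.5, 27.9]
tcp_rot: [0.919, 0.395, -0.0, 0.0]
ft_force: [0.6, -0.3, -2.8]
gripper_width: 0.143
gripper_force: 59.7
clock: 10.8
tool_pos: [682.9, 185.0, 27.3]
tcp_rot: [0.918, 0.396, 0.0, -0.0]
ft_force: [-1.4, -0.4, -2.9]
gripper_width: 0.143
gripper_force: 59.7
tip dock 14.86770389133883 112.47161017946691 46.60145826659352
[322.57575758 167.60606061] dockxy [47.18875974 -1.25840279]
[323.53846154 187.52307692] dockxy [-3.82310459 -1.10254086]
at [682.4 183.5  27.2] yaw 46.6 -> tool delta [-34.1 -92.1   4.7] turn None
```

```bash
echo '-8.5 -23 0 0
-8.5 -23 0 0
-8.5 -23 0 0
-8.5 -23 0 0
0 0 0 0' | python3 jog.py; echo '0 0 2 0
0 0 2 0
0 0 0.5 0
0 0 0 0' | python3 jog.py; echo '0 0 0 0
0 0 0 0
0 0 0 0
0 0 0 0' | python3 jog.py 0.5; echo '0 0 -30 0
0 0 -35 0
0 0 -35 0
0 0 -20 0
0 0 0 0' | python3 jog.py
```

```text
clock: 11.27
tool_pos: [588.2, 223.3, 28.0]
tcp_rot: [0.918, 0.396, -0.001, -0.001]
ft_force: [0.2, 1.7, -2.5]
gripper_width: 0.143
gripper_force: 59.7
clock: 11.6
tool_pos: [592.6, 220.6, 22.8]
tcp_rot: [0.919, 0.394, -0.0, 0.0]
ft_force: [-0.5, -0.3, -2.0]
gripper_width: 0.14
gripper_force: 59.8
clock: 11.93
tool_pos: [592.4, 221.4, 23.3]
tcp_rot: [0.919, 0.395, 0.0, -0.0]
ft_force: [0.4, 0.3, 0.6]
gripper_width: 0.501
gripper_force: 0.0
clock: 12.35
tool_pos: [593.9, 222.0, 147.8]
tcp_rot: [0.919, 0.395, 0.003, 0.0]
ft_force: [0.4, -0.3, -0.1]
gripper_width: 0.503
gripper_force: 0.0
```

```bash
python3 - <<'E'
from h import *
go((560,120,180),0)
E
```

```text
at [593.9 222.  147.8] yaw 46.5 -> tool delta [-97.1  45.7 -32.6] turn 0.812
```

```bash
echo '-32 18 -4 0
-32 18 -4 0
-32 18 -4 0
-32 18 -4 0
-32 18 -4 0' | python3 jog.py >/dev/null; echo '-32 18 -2 0
-32 18 0 0
0 0 0 -0.12
0 0 0 -0.12
0 0 0 -0.12' | python3 jog.py; echo '0 0 0 -0.12
0 0 0 -0.12
0 0 0 -0.12
0 0 0 -0.07
0 0 0 0' | python3 jog.py; python3 - <<'E'
from h import *
c=cam("wrist"); cv2.imwrite("pics/w5.png",c["frame"][:,:,::-1])
print(proj(c,[(560.7,30.3,34),(529.5,7.5,36)])); go((529.5,7.5,100),91.8)
E
```

```text
clock: 13.18
tool_pos: [529.5, -28.4, 165.2]
tcp_rot: [0.832, 0.555, 0.0, 0.0]
ft_force: [-0.7, -0.1, -0.4]
gripper_width: 0.503
gripper_force: 0.0
clock: 13.6
tool_pos: [529.5, -28.0, 165.0]
tcp_rot: [0.695, 0.719, 0.0, -0.0]
ft_force: [0.9, -0.1, 1.0]
gripper_width: 0.5
gripper_force: 0.0
[[358.01251139 132.87072978]
 [319.09830269 159.54438152]]
at [529.5 -28.  165. ] yaw 91.7 -> tool delta [35.4  1.1 65. ] turn -0.002
```

View pics/w5.png

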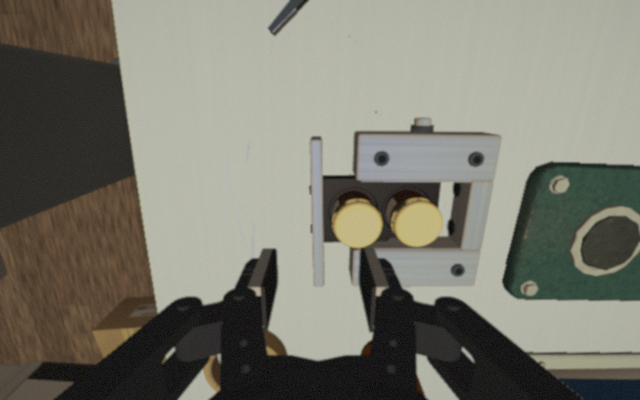

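The wrist view shows the plate straight at columns 311–322, rail fronts at about col 357, and both jars standing. The gap is about 27 mm. I'll measure the plate centre, then pinch the left ear with a narrow opening.

```bash
echo '0 0 0 0
0 0 0 0' | python3 jog.py 0.28; python3 - <<'E'
from h import *
c=cam("wrist"); g=cv2.cvtColor(c["frame"],cv2.COLOR_RGB2GRAY).astype(float)
r=g[145:160,295:375].mean(0); d=np.diff(r); print([(i+295.5,round(v)) for i,v in enumerate(d) if abs(v)>8])
print(plane(c,[(311,152),(322.5,152)],36)[:,:2], plane(c,[(356.5,152)],34)[:,:2])
e=plane(c,[(317,138)],36)[0]; print("ear end",e)
x=plane(c,[(316.8,155)],36)[0,0]
go((x,e[1]-17,60),91.7)
E
```

```text
clock: 13.82
tool_pos: [529.5, -27.7, 165.1]
tcp_rot: [0.697, 0.717, 0.0, -0.0]
ft_force: [0.2, -0.0, 0.9]
gripper_width: 0.284
gripper_force: 0.0
[(308.5, -17), (309.5, -11), (321.5, 14), (322.5, 15), (351.5, -22), (352.5, -38), (353.5, -39), (354.5, -14), (355.5, 17), (356.5, 33), (357.5, 26), (358.5, 12), (372.5, -8), (373.5, -13)]
[[522.8433964   13.82688702]
 [532.38920525  14.09601202]] [[560.88415201  14.61834322]]
ear end [527.51194269  25.42453566  36.        ]
at [529.5 -27.7 165.2] yaw 91.7 -> tool delta [ 36.2  -0.7 105.2] turn -0.0
```

```bash
echo '18 -1 0 0
18.5 -1 25 0
0 0 40 0
0 0 30 0
0 0 0 0' | python3 jog.py; echo '0 0 15 0
0 0 15 0
0 0 10 0
0 0 0 0' | python3 jog.py; echo '0 0 0 0
0 0 0 0
0 0 0 0
0 0 0 0' | python3 jog.py 0.0
```

```text
clock: 14.28
tool_pos: [524.3, 8.9, 65.9]
tcp_rot: [0.696, 0.718, -0.002, -0.002]
ft_force: [-0.8, 0.5, -0.4]
gripper_width: 0.282
gripper_force: 0.0
clock: 14.62
tool_pos: [526.2, 8.6, 29.8]
tcp_rot: [0.696, 0.718, -0.0, -0.0]
ft_force: [0.0, -0.8, -0.4]
gripper_width: 0.28
gripper_force: 0.0
clock: 14.95
tool_pos: [527.3, 9.0, 31.2]
tcp_rot: [0.696, 0.718, 0.001, 0.001]
ft_force: [2.5, 3.5, 10.4]
gripper_width: 0.104
gripper_force: 60.0
```

```bash
echo '0 -3 0 0
0 -5 0 0
0 -7 0 0
0 -7 0 0
0 -7 0 0' | python3 jog.py; echo '0 -8 0 0
0 -8 0 0
0 -8 0 0
0 -8 0 0
0 -8 0 0' | python3 jog.py;  echo '0 -8 0 0
0 -8 0 0
0 -8 0 0
0 -8 0 0
0 -5 0 0' | python3 jog.py; echo '0 -2 0 0
0 0 0 0
0 0 0 0' | python3 jog.py; sed -i 's/140:260,300:345/140:260,290:355/;s/\[300,140\]/[290,140]/g' st.py; python3 st.py
```

```text
clock: 15.37
tool_pos: [499.1, 7.8, 31.1]
tcp_rot: [0.696, 0.718, 0.002, 0.001]
ft_force: [8.0, 0.4, 9.7]
gripper_width: 0.105
gripper_force: 61.1
clock: 15.78
tool_pos: [458.7, 6.5, 31.1]
tcp_rot: [0.696, 0.718, 0.002, 0.001]
ft_force: [6.9, 0.1, 8.2]
gripper_width: 0.102
gripper_force: 60.9
clock: 16.2
tool_pos: [423.0, 5.1, 33.0]
tcp_rot: [0.696, 0.718, -0.003, -0.003]
ft_force: [-0.0, 0.4, -5.5]
gripper_width: 0.099
gripper_force: 58.9
clock: 16.45
tool_pos: [423.2, 5.4, 33.3]
tcp_rot: [0.696, 0.718, -0.002, -0.003]
ft_force: [-0.9, 0.5, -5.5]
gripper_width: 0.103
gripper_force: 58.9
tip dock -138.36127506988475 -105.63572030293017 91.76330371478016
[324.16393443 207.09836066] dockxy [-53.68659825  -0.13737753]
[328.39473684 225.73684211] dockxy [-101.43086151   -8.42352031]
```

```bash
echo '0 0 1 0
0 0 1 0
0 0 0 0
0 0 0 0' | python3 jog.py; echo '0 0 0 0
0 0 0 0
0 0 0 0' | python3 jog.py 0.25;  echo '0 0 -15 0
0 0 -20 0
0 0 -35 0
0 0 -35 0
0 0 -35 0' | python3 jog.py; echo '30 0 -20 0
30 0 0 0
30 0 0 0
30 0 0 0
0 0 0 0' | python3 jog.py; python3 - <<'E'
from h import *
t=cam("top"); cv2.imwrite("pics/t6.png",cv2.resize(t["frame"][140:270,200:360,::-1],None,fx=5,fy=4.6)); 
E
python3 st.py
```

```text
clock: 16.83
tool_pos: [423.6, 5.3, 31.7]
tcp_rot: [0.696, 0.718, -0.003, -0.003]
ft_force: [-2.3, -0.0, -0.1]
gripper_width: 0.098
gripper_force: 59.6
clock: 17.08
tool_pos: [423.7, 5.3, 31.8]
tcp_rot: [0.696, 0.718, -0.003, -0.003]
ft_force: [-0.5, -0.3, 0.8]
gripper_width: 0.25
gripper_force: 0.0
clock: 17.5
tool_pos: [424.2, 5.3, 173.5]
tcp_rot: [0.696, 0.718, -0.003, -0.003]
ft_force: [0.5, -0.3, -0.9]
gripper_width: 0.247
gripper_force: 0.0
clock: 17.92
tool_pos: [420.8, 130.6, 192.1]
tcp_rot: [0.694, 0.72, -0.001, -0.004]
ft_force: [1.0, -1.3, -0.4]
gripper_width: 0.25
gripper_force: 0.0
tip dock -136.30192602647134 16.75451265757025 92.01085849013633
[324.296875 207.140625] dockxy [-53.81104944  -0.46903369]
[325.98412698 227.65079365] dockxy [-105.9562255    -2.07342311]
```

View pics/t6.png

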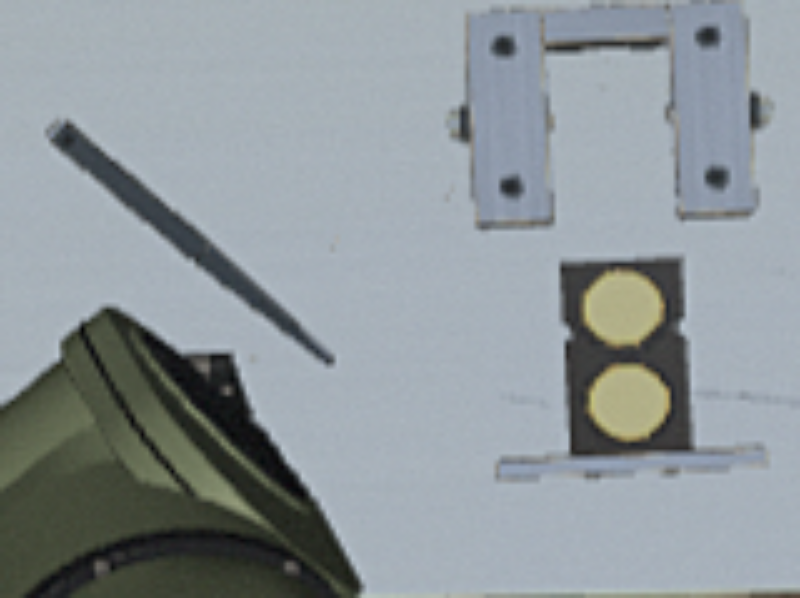

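The carrier is wholly out: its rear edge is at crop row 258 against rail fronts at row 225, about 18 mm clear. Both lids are centred at (623,307) and (628,402), the bar lies on the bench, and the robot touches nothing. I'm handing in.

```bash
echo '0 0 0 0
0 0 0 0' | python3 jog.py; python3 -c "
from station import env, viewer, monitor, workorder
print(workorder.close_job())"
```

```text
clock: 18.18
tool_pos: [421.2, 124.3, 191.7]
tcp_rot: [0.697, 0.717, -0.003, -0.003]
ft_force: [0.5, 0.4, -0.8]
gripper_width: 0.249
gripper_force: 0.0
the job is handed in; nothing more can be done
None
```

I levered the carrier out with the bar, slid it about 18 mm clear of the rails with both jars standing in their pockets, left the bar lying on the bench, and handed the job in at about 18 s; the system returned no verdict.

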